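# Set a carton in the stamping nest and line the hand stamp up over it

### The arm

A 7-joint arm with a two-finger parallel gripper is mounted at the origin on the work surface; the furniture and walls round the work are solid. World frame = base frame: x ahead of the robot, y to its left, z up, the work surface at z = 0. Lengths are in m, angles in rad, forces in N, time in s.
With the tool pointing down it reaches from about 0.4 to 0.85 m from the base axis. Payload 10.4 kg.
Tool frame: the origin (TCP) lies on the centre line of the jaws, within the pads' length; the fingertips stand 17 mm ahead of it and the grasp point (between the pads) lies 2 mm behind it; z points along the fingers, y is the line along which they close (so a half turn about z gives the same grasp; the last joint's range is limited). The gripper opens to 85 mm and grips with 20 to 120 N. Pads are 22 mm wide; open, the fingers measure 114 mm over their backs; the gripper's body (76 mm by 85 mm) begins 54 mm behind the grasp point. The pads swing forward as they close: fully open they stand 13 mm farther back than shut.
Start: joints at [1.115, 0.332, -0.065, 1.46, 0.022, 1.35, -0.088], TCP at [0.262, -0.567, 0.248] pointing down, gripper open.
Joint ranges: [-2.6, 2.6], [-0.5, 2.12], [-1.47, 1.34], [0.16, 2.42], [-1.27, 4.41], [0.06, 2.06], [-2.6, 2.6]. Speed limits (rad/s): [2.22, 2.22, 2.79, 2.79, 3.14, 3.14, 3.14].

### API

Orientations are given as a unit quaternion [x, y, z, w].
In Python, from workcell import get_obs, optics, job gives the robot as it stands. The module is installed in compiled form; this text tells all that it offers.
- The arm moves only by the tool send_rows, never from a script. Its argument "plan" is a list that holds one entry, the list of rows, each a list of 7 numbers: the turn, a rotation vector about the tool's x, y, z in units of 1.5 rad (1.0 is 1.5 rad), then the shift along the tool's x, y, z in units of 20 cm (1.0 is 20 cm), then the opening, from 0 (shut) to 1 (fully open). A call has 1 to 20 rows; each row shifts and turns the commanded pose from where the row before left it, along the tool's axes as they then stand; what a row does not reach is not made up. A row lasts 1/12 s, in which the tool goes at most 41.7 mm and 7.16 degrees, less where a joint would pass 70% of its speed; a pose out of reach is approached as far as the arm can. A call with a number of a shift or a turn outside -1 to 1 is refused whole. A call with a gripper value outside its range is refused whole. The fingers move at their own pace and stop on an object; "squeeze" is the grip in N (left out, the last holds). Time passes only in rows, so rows that do not move let the fingers close. It gives the time, the measured TCP pose, the force, the opening and the grip force at its end, in the units of the state.
- get_obs(): the state, without advancing time (a new reading comes with each control period).
- optics.camera(name): name is "side" or "top" or "wrist"; returns the picture (384x512x3 uint8, red, green, blue); there is no depth.
- optics.get_calibration(name): a dict with "intrinsics" (3x3 intrinsics, pixels), "world_from_camera" (4x4, takes a point from camera to world coordinates); the wrist camera has in their place "T_tool_cam" (4x4, takes a point from camera to tool coordinates, whose origin is the TCP and whose axes are the flange's). Camera axes: x right, y up, looking along -z (the intrinsics and any distortion apply to the point x, -y, -z); pixel columns grow to the right and rows downward; lengths in m; the calibration is good to about 2 mm. A picture is of the moment at which its call begins: read the wrist's pose just before it. get_calibration takes no time and is no camera call.
- job.hand_in(): hands the job in; it is judged then, once.
The state is a dict: "clock": time; "joint_pos": joint angles; "joint_velocities": joint speeds; "tau": joint torques, N m; "position": TCP position; "ee_rot": TCP orientation; "ft_force": force on the tool from outside, world axes, zero at the start; "torque": the same for the moment, N m; "grip_width": opening from 0.0 (shut) to 1.0 (fully open); "grasp_force": force on a finger pad.
Only numpy, scipy, OpenCV 4.12 (cv2) and the standard library are available. Lean on these libraries where they do the work, as an engineer would, in place of code of your own. Each camera call takes 0.05 s, during which the arm holds its last target. There are 200 camera calls.

### The job

Get the first carton ready for stamping: put the green and white carton down into the pocket of the grey stamping nest, then lay the yellow guide frame flat on top of it between the same corner guides. Then take the wooden hand stamp off the ink pad, carry it across higher than the tape dispenser that stands in between, and finish while still holding it: upright, hovering about 1 cm above the frame, centred over the window with its long side along the window's long side, so that I can check the line-up before the first print. The stamp is inked, so after it leaves the pad it must not touch the frame, the nest or anything else; leave the tape dispenser, the purple carton and the tray stack where they stand.

Things in the scene. Friction and masses are not known exactly. Their poses are not given: they have to be found in the camera images.
- nest: Grey plastic nest fixed to the table: base plate 126 x 90 x 8 mm and four L-shaped corner guides, 5 mm thick, rising 42 mm above the plate (plus 7 mm flared lead-in lips) round a pocket 95 x 57.5 mm. The middle 60 mm of each long side of the pocket is open for the fingers. Origin: centre of the underside; x along the pocket's long side, y along its short side, z up. Place and yaw vary.
- nest_floor (a point): Centre of the pocket's floor (the top of the base plate, 8 mm above the nest's origin); axes as the nest's.
- carton: Closed white and green carton, 91 x 53 mm and 36 mm high as it lies, about 45 g. Origin: centre of its underside; x along its 91 mm side, y along its 53 mm side, z up. Lies flat on the table; either end may go first. Seated, its top is 36 mm above the pocket's floor. It and the frame may start in each other's places.
- guide_frame: Yellow plastic frame, 91 x 53.5 mm and 12 mm thick, about 35 g, with a window 62 x 34 mm right through its middle (long side along the frame's long side). Origin: centre of its underside; x along the 91 mm side, y along the 53.5 mm side, z up. Starts flat on the table; either end first. Seated on the carton its underside is 36 mm above the pocket's floor.
- window (a point): Centre of the frame's window at the level of the frame's top face, 12 mm above the frame's origin; axes as the frame's.
- stamp: Wooden hand stamp, 73 mm high, about 50 g: block 28 x 56 mm and 20 mm high with the rubber die under it, a neck, and a round handle about 24 mm thick from 35 to 73 mm above the die. Origin: centre of the die's underside; y along the 56 mm side, x along the 28 mm side, z up. Starts upright on the ink pad. Its print is a plain border: either way round will do.
- ink_pad: Black ink pad, fixed to the table, with blue felt, 74 x 116 mm, its felt 14 mm above the table; its open lid (10 mm high) lies folded back on its +x side. Origin: centre of the pad's underside, on the table; y along its 116 mm side.
- dispenser: Black weighted desk tape dispenser with a roll of brown tape, 65 mm wide, 174 mm long and 102 mm high, about 0.8 kg, standing loose between the ink pad and the nest. Origin: centre of its underside; y along its length. Must stay where it stands.
- purple_carton: Closed white and purple carton standing upright, 59 x 37 mm and 70 mm high, 30 g, loose, at the back of the table, not for this job. Origin: centre of its underside; x along the 59 mm side. Must stay where it stands.
- trays: Stack of clear formed vial trays, 140 x 133 mm and 86 mm high, loose, behind the nest. Origin: centre of its underside. Must stay where it stands. (Right of it and of the nest stands a grey drawer unit, 152 mm high, with tape rolls and a 120 mm bottle on top.)
Things that resemble listed ones, but are neither listed nor needed, are in the scene too. Several things have the shape of the stamp; the one meant has the colours described above.

How it is judged:
On the way, in this order (a step that is already met when the one before it is completed fails the run):
1. the carton is seated in the nest's pocket and let go (z of carton in the frame of nest_floor between -0.003 and 0.003 m and horizontal distance between carton and nest_floor below 0.0045 m and angle between carton's own z axis and vertical below 0.05 rad and angle between the x axis of carton and the x axis of nest, either way round below 0.08 rad and linear speed of carton below 0.02 m/s and contact force between the fingers and carton below 0.2 N), for 0.2 s.
2. the guide frame lies flat on the carton between the corner guides and is let go (z of carton in the frame of nest_floor between -0.003 and 0.003 m and horizontal distance between each of carton, guide_frame and nest_floor below 0.0045 m and angle between each of carton, guide_frame's own z axis and vertical below 0.05 rad and angle between the x axis of each of carton, guide_frame and the x axis of nest, either way round below 0.08 rad and z of guide_frame in the frame of nest_floor between 0.032 and 0.04 m and linear speed of guide_frame below 0.02 m/s and contact force between the fingers and guide_frame below 0.2 N), for 0.2 s.
3. the stamp is lifted off the ink pad in the fingers (height (world z) of stamp above 0.04 m and contact force between the fingers and stamp above 0.5 N and contact force between stamp and ink_pad below 0.05 N), for 0.1 s.
At the end, for the whole second after the job is handed in: Carton seated in the pocket (within 3 mm of the floor, 4.5 mm of centre, 0.08 rad) and frame flat on it, both let go; stamp held still and upright (0.1 rad), its die 3 to 20 mm above the frame, within 5 mm of the window's centre and 0.1 rad of its long side, touching only the fingers (z of carton in the frame of nest_floor between -0.003 and 0.003 m and horizontal distance between each of carton, guide_frame and nest_floor below 0.0045 m and angle between each of carton, guide_frame's own z axis and vertical below 0.05 rad and angle between the x axis of each of carton, guide_frame and the x axis of nest, either way round below 0.08 rad and z of guide_frame in the frame of nest_floor between 0.032 and 0.04 m and horizontal distance between stamp and window below 0.005 m and z of stamp in the frame of window between 0.003 and 0.02 m and angle between the y axis of stamp and the x axis of guide_frame, either way round below 0.1 rad and angle between stamp's own z axis and vertical below 0.1 rad and linear speed of stamp below 0.02 m/s and contact force between the fingers and stamp above 0.5 N and contact force between stamp and guide_frame below 0.05 N and contact force between stamp and carton below 0.05 N and contact force between stamp and nest below 0.05 N and contact force between stamp and ink_pad below 0.05 N and contact force between the fingers and carton below 0.2 N and contact force between the fingers and guide_frame below 0.2 N); the arm keeps its last pose, push and grip.
It fails at once if the inked stamp touches the frame, the carton, the nest, the dispenser or another thing standing about (contact force between stamp and guide_frame above 0.1 N or contact force between stamp and carton above 0.1 N or contact force between stamp and nest above 0.1 N or contact force between stamp and dispenser above 0.1 N or contact force between stamp and purple_carton above 0.1 N or contact force between stamp and trays above 0.1 N).
It fails at once if the stamp is set down or dropped away from the ink pad (horizontal distance between stamp and ink_pad above 0.05 m and height (world z) of stamp below 0.03 m).
It fails at once if the stamp is carried lower than the dispenser's height between the pad and the nest (horizontal distance between stamp and ink_pad above 0.08 m and horizontal distance between stamp and window above 0.08 m and height (world z) of stamp below 0.098 m).
It fails at once if the dispenser, the purple carton or the trays are shifted (distance of any of dispenser, purple_carton, trays from where it was at the start of the episode above 0.012 m).
It also fails if it takes over 70 s, if anything falls off the work surface, if the arm or the gripper's body presses on something with over 40 N, if the wrist force passes 120 N, or if a joint passes its speed limit or range.

## Working session

There is one attempt and no reset: what is moved stays moved. The work goes in short steps, Python scripts to look and compute and a tool call to move; the robot and the scene stay as the last step left them, time stands still between calls to the robot, and variables do not carry over. Pictures are saved under pics/ and viewed, at most 10 in all, crops included, and the job is handed in when it is done.

Besides the shell and the picture viewer there is one more tool, called after "Call:" by a JSON object that holds its "method" and its "body". send_rows: Moves the arm, as the interface text tells. Its arguments: {"type":"object","properties":{"plan":{"type":"array"},"squeeze":{"type":"number"}},"required":["plan"]}

```bash
mkdir -p pics; python3 - <<'E'
from workcell import get_obs, optics, job
import cv2,numpy as np
np.set_printoptions(precision=4,suppress=True)
o=get_obs()
for k in o: print(k,o[k])
for n in ("side","top"):
    im=optics.camera(n); cv2.imwrite(f"pics/{n}0.png",cv2.resize(im[:,:,::-1],(800,600),interpolation=cv2.INTER_CUBIC)); np.save(f"pics/{n}0.npy",im)
for n in ("side","top","wrist"):
    c=optics.get_calibration(n); print(n,c)
E
```

```text
clock 0.0
joint_pos [ 1.1154  0.3329 -0.0647  1.461   0.0216  1.3499 -0.0885]
joint_velocities [-0.0003 -0.0007  0.0012 -0.0005 -0.0004  0.      0.0001]
tau [  0.0018 -62.5455   0.0502 -39.161    0.0164   0.0101  -0.    ]
position [ 0.262  -0.567   0.2475]
ee_rot [ 0.9767  0.2147 -0.0002 -0.0007]
ft_force [-0.2154  0.166   0.2021]
torque [ 0.0196 -0.0043  0.0249]
grasp_force 0.0
grip_width 0.9988049041922625
side {'intrinsics': array([[382.1102,   0.    , 255.354 ],
       [  0.    , 382.1102, 188.9716],
       [  0.    ,   0.    ,   1.    ]]), 'world_from_camera': array([[-0.4013, -0.6293,  0.6656,  1.2621],
       [ 0.9159, -0.2853,  0.2824,  0.3782],
       [ 0.0121,  0.7229,  0.6908,  0.7742],
       [ 0.    ,  0.    ,  0.    ,  1.    ]])}
top {'intrinsics': array([[483.5351,   0.    , 259.3545],
       [  0.    , 483.5351, 193.3605],
       [  0.    ,   0.    ,   1.    ]]), 'world_from_camera': array([[-0.0121,  0.9906, -0.1361,  0.3523],
       [-0.9999, -0.0115,  0.005 ,  0.0851],
       [ 0.0034,  0.1361,  0.9907,  1.5105],
       [ 0.    ,  0.    ,  0.    ,  1.    ]])}
wrist {'intrinsics': array([[274.1452,   0.    , 254.4704],
       [  0.    , 274.1452, 196.9007],
       [  0.    ,   0.    ,   1.    ]]), 'T_tool_cam': array([[-0.0001,  0.9591,  0.2829,  0.072 ],
       [ 1.    ,  0.0001,  0.    ,  0.001 ],
       [ 0.    ,  0.2829, -0.9591, -0.1241],
       [ 0.    ,  0.    ,  0.    ,  1.    ]])}
```

View pics/side0.png

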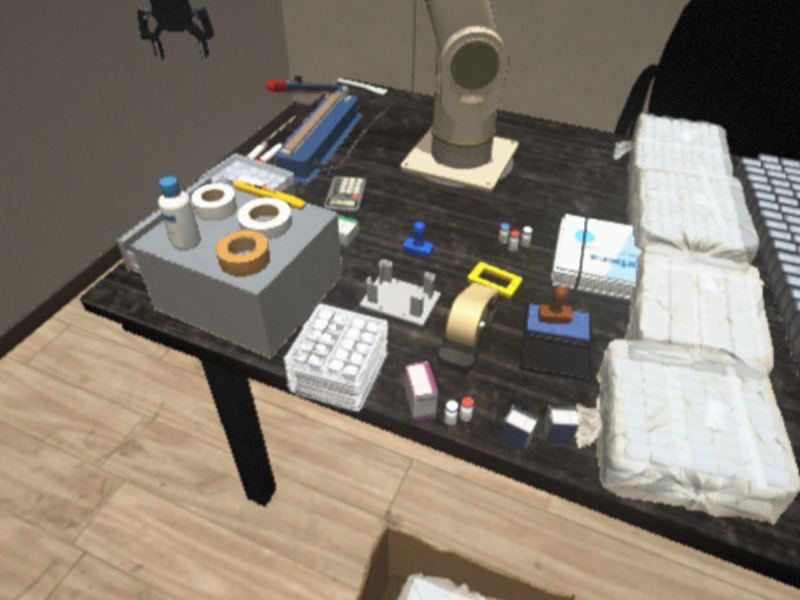

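View pics/top0.png

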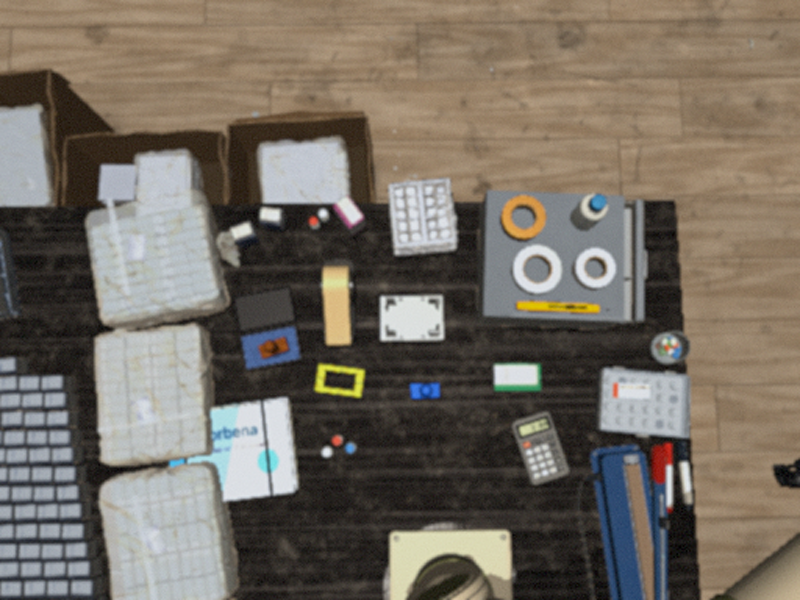

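```bash
cat > h.py <<'E'
from workcell import get_obs, optics, job
import cv2,numpy as np
from scipy.spatial.transform import Rotation as R
np.set_printoptions(precision=4,suppress=True)
def cam(n,o=None):
    c=optics.get_calibration(n); K=c["intrinsics"]
    if n=="wrist":
        T=np.eye(4); T[:3,:3]=R.from_quat(o["ee_rot"]).as_matrix(); T[:3,3]=o["position"]
        return K,T@c["T_tool_cam"]
    return K,c["world_from_camera"]
def unproj(p,z,K,T):
    p=np.atleast_2d(p).astype(float)
    d=np.c_[(p[:,0]-K[0,2])/K[0,0],-(p[:,1]-K[1,2])/K[1,1],-np.ones(len(p))]@T[:3,:3].T
    return (T[:3,3]+d*((z-T[2,3])/d[:,2])[:,None])[:,:2]
def proj(P,K,T):
    q=(np.atleast_2d(P)-T[:3,3])@T[:3,:3]; return np.c_[K[0,2]-K[0,0]*q[:,0]/q[:,2],K[1,2]+K[1,1]*q[:,1]/q[:,2]]
def fit(mask,z,K,T,hull=True):
    """largest blob -> min-area rectangle on plane z: centre, long, short, yaw of long side"""
    cs=cv2.findContours(mask.astype(np.uint8),cv2.RETR_EXTERNAL,cv2.CHAIN_APPROX_NONE)[0]
    c=max(cs,key=cv2.contourArea).reshape(-1,2)
    w=unproj(c,z,K,T); (x,y),(a,b),t=cv2.minAreaRect((w*1000).astype(np.float32))
    t=np.radians(t)
    if a<b: a,b,t=b,a,t+np.pi/2
    return x/1e3,y/1e3,a,b,(t+np.pi/2)%np.pi-np.pi/2
E
python3 - <<'E'
from h import *
im=np.load("pics/top0.npy"); K,T=cam("top"); s=1.5625
def roi(m,x0,y0,x1,y1):
    r=np.zeros(m.shape,bool); a=[int(v/s) for v in(x0,y0,x1,y1)]; r[a[1]:a[3],a[0]:a[2]]=1; return m&r
hsv=cv2.cvtColor(im,cv2.COLOR_RGB2HSV); H,S,V=[hsv[...,i].astype(int) for i in range(3)]
print("frame",fit(roi((V>100)&(S>100),300,350,380,410),.012,K,T))
print("carton",fit(roi(V>90,480,350,560,400),.036,K,T))
print("nest",fit(roi(V>100,365,285,455,350),.008,K,T))
print("blue",fit(roi((V>80)&(S>120),400,370,450,410),.02,K,T))
print("pad",fit(roi((H>100)&(H<130)&(S>80)&(V>50),230,320,310,375),.014,K,T))
print("stamp",fit(roi(((H<20)|(H>170))&(S>100)&(V>40),240,320,310,375),.03,K,T))
print("disp",fit(roi((V>100),310,250,360,355),.09,K,T))
a=im[215:255,120:360];b=im[195:245,140:200]
cv2.imwrite("pics/crop1.png",np.vstack([cv2.resize(a,(720,120),interpolation=2),cv2.resize(np.hstack([b,im[225:275,300:360]]),(720,300),interpolation=2)])[:,:,::-1])
E
```

```text
frame (0.40496823120117187, 0.20984365844726563, 95.71835327148438, 58.51863098144531, np.float64(1.4301764943906963))
carton (0.4062777404785156, -0.13684880065917968, 94.07254028320312, 54.46917724609375, np.float64(1.5589207588620155))
nest (0.5274287719726563, 0.06568557739257813, 128.97006225585938, 93.39190673828125, np.float64(-1.552646782016871))
blue (0.381534912109375, 0.042511474609375, 58.271766662597656, 30.422014236450195, np.float64(1.5588314098074432))
pad (0.4713100891113281, 0.347373291015625, 109.61286163330078, 67.24967193603516, np.float64(-1.384593895751927))
stamp (0.47071768188476565, 0.33841986083984377, 52.07533264160156, 27.35025405883789, np.float64(-1.2583292007030398))
disp (0.5445541381835938, 0.2099173583984375, 149.48992919921875, 59.533119201660156, np.float64(-0.011436945301345425))
```

View pics/crop1.png

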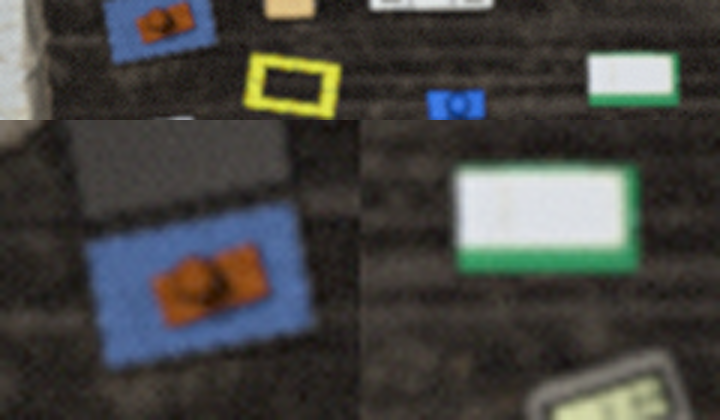

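The top crop shows the two stamp-shaped things. One is the brown wooden stamp standing on the blue felt (273,347). The other is the plain blue one at (425,390), which is a decoy. The wooden stamp on the pad is the one meant. The green and white carton is at (517,377), with no look-alike nearby. Next I move over to the carton.

Call:
{"method": "send_rows", "body": {"plan": [[[0,0,-0.075,0,0,0,1],[0,0,-0.075,0,0,0,1],[0,0,-0.075,0,0,0,1],[0,0,-0.075,0,0,0,1],[0,0,-0.075,0,0,0,1],[0,0,-0.075,0,0,0,1],[0,0,-0.075,0,0,0,1],[0,0,-0.075,0,0,0,1],[0,0,-0.075,0,0,0,1],[0,0,-0.075,0,0,0,1],[0,0,0,0.18,0.06,0,1],[0,0,0,0.18,0.06,0,1],[0,0,0,0.18,0.06,0,1],[0,0,0,0.18,0.06,0,1],[0,0,0,0.18,0.06,0,1],[0,0,0,0.18,0.06,0,1],[0,0,0,0.18,0.06,0,1],[0,0,0,0.18,0.06,0,1],[0,0,0,0.18,0.06,0,1],[0,0,0,0.18,0.06,0,1]]]}}

```text
clock: 1.77
position: [0.3868, -0.2071, 0.2481]
ee_rot: [0.712, 0.702, -0.0, 0.0]
ft_force: [1.3, 0.0, 0.1]
grip_width: 0.998
grasp_force: 0.0
```

Call:
{"method": "send_rows", "body": {"plan": [[[0,0,0,0.12,0.04,0.08,1],[0,0,0,0.12,0.04,0.08,1],[0,0,0,0.12,0.04,0.08,1],[0,0,0,0,0,0,1],[0,0,0,0,0,0,1],[0,0,0,0,0,0,1]]]}}

```text
clock: 2.27
position: [0.4116, -0.1379, 0.2004]
ee_rot: [0.712, 0.702, -0.0, 0.0]
ft_force: [0.2, 0.0, 0.4]
grip_width: 0.999
grasp_force: 0.0
```

```bash
cat >> h.py <<'E'
def psi(o):
    x=R.from_quat(o["ee_rot"]).as_matrix()[:,0]; return np.arctan2(x[1],x[0])
def snap(name):
    o=get_obs(); im=optics.camera("wrist"); cv2.imwrite(f"pics/{name}.png",im[:,:,::-1]); np.save(f"pics/{name}.npy",im)
    np.save(f"pics/{name}_o.npy",o,allow_pickle=True); return o,im
def go(o,x,y,z,yaw):
    """total moves in interface units: turn z first, then shift in new tool axes"""
    d=(yaw-psi(o)+np.pi/2)%np.pi-np.pi/2; p=psi(o)+d
    M=(R.from_quat(o["ee_rot"])*R.from_rotvec([0,0,-d])).as_matrix()
    s=M.T@(np.array([x,y,z])-o["position"])
    print("now",o["position"],"psi",psi(o),"rotz units",-d/1.5,"shift units",s/.2,"j",o["joint_pos"],"t",o["clock"],"f",o["ft_force"],"w",o["grip_width"],o["grasp_force"])
E
python3 - <<'E'
from h import *
o,im=snap("w1"); go(o,.406,-.137,.03,1.559)
E
```

```text
now [ 0.4116 -0.1379  0.2004] psi 1.5575389591079085 rotz units -0.0009740272613942835 shift units [ 0.0041 -0.0278  0.8521] j [ 0.8476 -0.0288 -0.6107  1.9716 -0.0175  1.1938  0.2302] t 2.2667 f [0.2442 0.0276 0.4251] w 0.9990726901449235 0.0
```

View pics/w1.png

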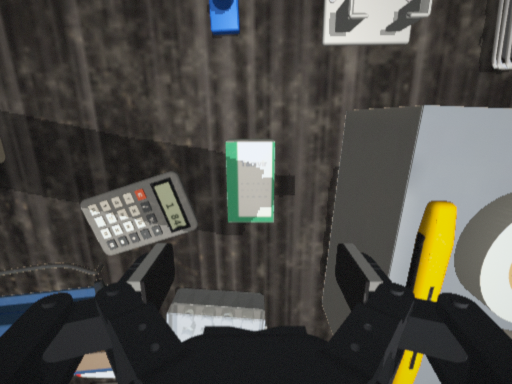

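The carton's top face spans columns 226–275 and rows 140–222. The drawer unit's edge is clear of the fingers on the right. I'll refine the carton pose from this picture.

```bash
python3 - <<'E'
from h import *
im=np.load("pics/w1.npy"); o=np.load("pics/w1_o.npy",allow_pickle=True).item(); K,T=cam("wrist",o)
hsv=cv2.cvtColor(im,cv2.COLOR_RGB2HSV); m=((hsv[...,2]>110)|((hsv[...,1]>120)&(hsv[...,2]>60)))
r=np.zeros(m.shape,bool); r[125:240,212:290]=1
f=fit(m&r,.036,K,T); print(f); go(o,f[0],f[1],.03,f[4])
E
```

```text
(0.407284912109375, -0.13598265075683594, 91.2309799194336, 51.64018630981445, np.float64(1.5649395029255944))
now [ 0.4116 -0.1379  0.2004] psi 1.5575389591079085 rotz units -0.00493369587845723 shift units [ 0.0094 -0.0214  0.8521] j [ 0.8476 -0.0288 -0.6107  1.9716 -0.0175  1.1938  0.2302] t 2.2667 f [0.2442 0.0276 0.4251] w 0.9990726901449235 0.0
```

Call:
{"method": "send_rows", "body": {"plan": [[[0,0,-0.005,0.009,-0.021,0,1],[0,0,0,0,0,0.14,1],[0,0,0,0,0,0.14,1],[0,0,0,0,0,0.14,1],[0,0,0,0,0,0.14,1],[0,0,0,0,0,0.12,1],[0,0,0,0,0,0.1,1],[0,0,0,0,0,0.07,1],[0,0,0,0,0,0,1],[0,0,0,0,0,0,0.5],[0,0,0,0,0,0,0.5],[0,0,0,0,0,0,0.4],[0,0,0,0,0,0,0.3],[0,0,0,0,0,0,0.3],[0,0,0,0,0,0,0.3],[0,0,0,0,0,0,0.3]]], "squeeze": 25}}

```text
clock: 3.65
position: [0.4084, -0.1361, 0.0316]
ee_rot: [0.709, 0.705, 0.0, 0.001]
ft_force: [-1.3, -0.6, 8.1]
grip_width: 0.615
grasp_force: 26.8
```

Call:
{"method": "send_rows", "body": {"plan": [[[0,0,0,0,0,-0.05,0.3],[0,0,0,0,0,-0.1,0.3],[0,0,0,0,0,-0.14,0.3],[0,0,0,0,0,-0.14,0.3],[0,0,0,0,0,-0.14,0.3],[0,0,0,0,0,-0.14,0.3],[0,0,0,0,0,-0.14,0.3],[0,0,0,0.08,0,0,0.3],[0,0,0,0.14,0,0,0.3],[0,0,0,0.14,0,0,0.3],[0,0,0,0.14,0,0,0.3],[0,0,0,0.14,0,0,0.3],[0,0,0,0.14,0,0,0.3],[0,0,0,0.13,0,0,0.3],[0,0,0,0.1,0,0,0.3],[0,0,0,0,0,0,0.3],[0,0,0,0,0,0,0.3]]]}}

```text
clock: 5.07
position: [0.4086, 0.0675, 0.201]
ee_rot: [0.708, 0.706, 0.0, 0.001]
ft_force: [-0.0, -0.4, 0.2]
grip_width: 0.616
grasp_force: 26.7
```

```bash
python3 - <<'E'
from h import *
o,im=snap("w2"); go(o,.5274,.0657,.12,1.589)
E
```

```text
now [0.4086 0.0675 0.201 ] psi 1.5680984729889311 rotz units -0.013934351340712562 shift units [-0.0195  0.5936  0.4058] j [ 0.6694 -0.0897 -0.882   2.0038 -0.0735  1.1951 -0.1864] t 5.0667 f [-0.0232 -0.4086  0.1697] w 0.6158819864607828 26.721723675727844
```

View pics/w2.png

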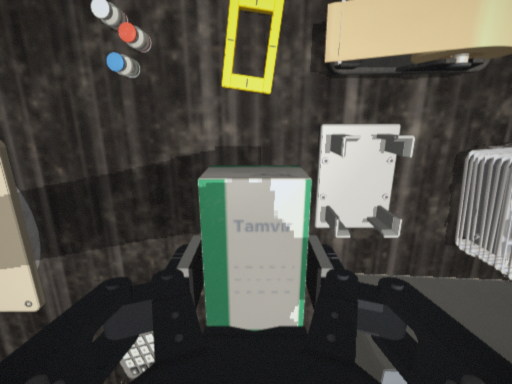

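In the wrist picture the nest plate spans columns 318–400 and rows 124–235. The carton hangs straight between the fingers, with its far top edge at row 178. I'll fit the plate edges and the carton's edges with subpixel accuracy.

```bash
cat >> h.py <<'E'
def edge(g,axis,lines,lo,hi,sgn):
    """subpixel strongest edge (sgn=+1 dark->bright with growing index) on rows (axis=1: along columns) or columns"""
    out=[]
    for l in lines:
        v=(g[l,lo:hi] if axis==1 else g[lo:hi,l]).astype(float); d=sgn*np.diff(v); i=int(np.argmax(d))
        w=np.clip(d[max(i-2,0):i+3],0,None); c=lo+.5+(np.arange(max(i-2,0),max(i-2,0)+len(w))*w).sum()/w.sum()
        out.append((c,l) if axis==1 else (l,c))
    out=np.array(out); k=0 if axis==1 else 1; med=np.median(out[:,k])
    p=np.polyfit(out[:,1-k],out[:,k],1); r=np.abs(out[:,k]-np.polyval(p,out[:,1-k])); return out[r<=np.percentile(r,75)]
E
python3 - <<'E'
from h import *
im=np.load("pics/w2.npy"); o=np.load("pics/w2_o.npy",allow_pickle=True).item(); K,T=cam("wrist",o)
g=cv2.cvtColor(im,cv2.COLOR_RGB2GRAY)
def line(pts,z,ax):  # world pts -> fit: ax=0: x as fn of y
    w=unproj(pts,z,K,T); p=np.polyfit(w[:,1-ax],w[:,ax],1); return w[:,ax].mean(),p,w
E={}
for n,a,l,lo,hi,s,ax in (("L",1,range(150,215),305,330,1,0),("R",1,range(165,200),388,410,-1,0),("T",0,range(330,385),112,134,1,1),("B",0,range(350,376),222,242,-1,1)):
    e=edge(g,a,l,lo,hi,s); E[n]=line(e,.008,ax); print(n,e.mean(0),E[n][0],"slope",E[n][1][0])
h=o["position"][2]-.0316+.036
# carton in hand: far top edge, left, right edges at z=h
sat=cv2.cvtColor(im,cv2.COLOR_RGB2HSV)[...,1]
for n,a,l,lo,hi,s,ax in (("cT",0,range(215,300),172,186,1,1),("cL",1,range(185,235),190,210,1,0),("cR",1,range(185,235),300,318,-1,0)):
    e=edge(g,a,l,lo,hi,s); r=line(e,h,ax); print(n,e.mean(0),r[0],"slope",r[1][0])
print(g[150:260:6,230:240].mean(1)); print(g[210,185:215],sat[210,185:215])
E
```

```text
L [317.3256 185.2857] 0.4841099919271611 slope 0.001285292128129906
R [392.0608 182.5   ] 0.5727478628261685 slope -0.0015525717319314482
T [361.4634 123.896 ] 0.12965175494745937 slope 0.001215342558881657
B [360.6316 227.1968] 0.005026187130740029 slope -0.019325634736504393
cT [265.3594 178.0289] 0.1120432158306405 slope 0.0019532394088333507
cL [198.9229 209.4054] 0.38345633996857004 slope 0.00638810815359442
cR [309.9836 205.7838] 0.43460431765305046 slope 0.0012154701381982456
[ 45.5  48.2  50.8  95.5 115.1 186.8 185.4 184.2 182.7 180.7 179.1 177.1
 158.6 164.9 175.1 174.  174.2 173.6 172.8]
[ 35  31  32  31  31  30  32  29  32  35  39  37  40  43  71  91  99 102
  98  96  95  94  95  95  95  96  96  97  96  97] [ 41  39  36  16  39  45  31  64  51  47  37  20  30  39  41 135 132 121
 133 145 147 152 149 151 149 150 150 144 148 146]
```

Call:
{"method": "send_rows", "body": {"plan": [[[0,0,0,0,0.08,0,0.3],[0,0,0,0,0.12,0,0.3],[0,0,0,0,0.14,0,0.3],[0,0,0,0,0.14,0,0.3],[0,0,0,0,0.12,0,0.3],[0,0,0,0.005,0,0,0.3],[0,0,0,0,0,0.1,0.3],[0,0,0,0,0,0.12,0.3],[0,0,0,0,0,0.12,0.3],[0,0,0,0,0,0.1,0.3],[0,0,0,0,0,0,0.3],[0,0,0,0,0,0,0.3],[0,0,0,0,0,0,0.3]]]}}

```text
clock: 6.2
position: [0.5292, 0.0665, 0.1137]
ee_rot: [0.709, 0.705, 0.0, 0.001]
ft_force: [0.4, 0.4, 0.4]
grip_width: 0.614
grasp_force: 26.7
```

```bash
python3 - <<'E'
from h import *
o,im=snap("w3"); go(o,.5285,.0685,.0396,1.571)
cv2.imwrite("pics/w3c.png",cv2.resize(im[60:260,130:380],(750,600),interpolation=2)[:,:,::-1])
E
```

```text
now [0.5292 0.0665 0.1137] psi 1.5646128535504817 rotz units -0.004258097633012141 shift units [ 0.0103 -0.0042  0.3704] j [ 0.5167  0.3754 -0.8509  1.825   0.3181  1.0828 -0.4573] t 6.2 f [0.4446 0.4275 0.3802] w 0.6142135820430177 26.669088900089264
```

View pics/w3c.png

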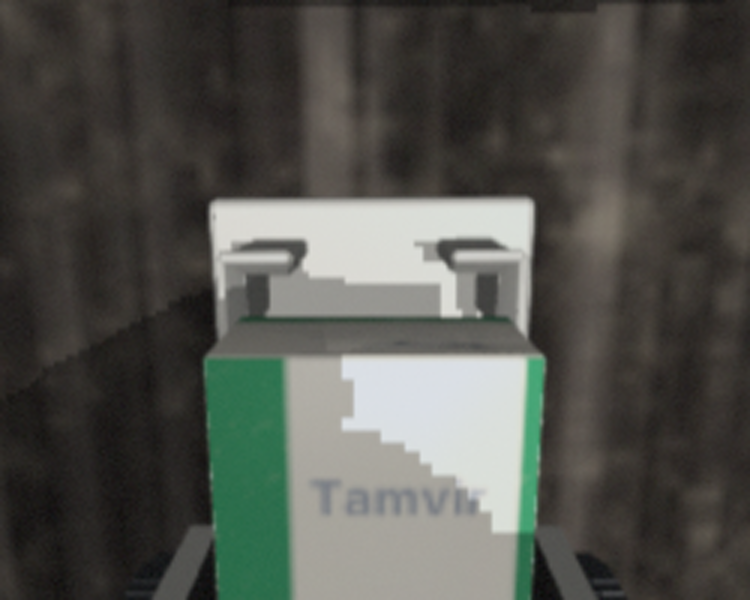

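Seen over the carton: the nest plate spans crop columns 210–534 (centre 372) and the carton 205–545 (centre 375). The plate's far edge is at row 199, and the carton's far edges are at rows 318 (bottom) and 356 (top). Both lie straight, so I compute the y offset.

```bash
python3 - <<'E'
from h import *
im=np.load("pics/w3.npy"); o=np.load("pics/w3_o.npy",allow_pickle=True).item(); K,T=cam("wrist",o)
g=cv2.cvtColor(im,cv2.COLOR_RGB2GRAY); z=o["position"][2]-.0316
P=edge(g,0,range(210,300),118,134,1); Ct=edge(g,0,range(205,240),172,184,1)
L=edge(g,1,range(130,142),190,208,1);Rr=edge(g,1,range(130,142),298,316,-1)
cl=edge(g,1,range(182,210),192,206,1);cr=edge(g,1,range(182,210),305,320,-1)
for dz in (0,-.002,-.004):   # camera-height error hypotheses
    u=lambda p,zz:unproj(p,zz+dz,K,T)
    a=u(L,.008)[:,0].mean();b=u(Rr,.008)[:,0].mean();c=u(cl,z+.036)[:,0].mean();d=u(cr,z+.036)[:,0].mean()
    print(dz,"plate y ctr",u(P,.008)[:,1].mean()-.063,"w",b-a,"cx",(a+b)/2,"| carton y ctr",u(Ct,z+.036)[:,1].mean()-.0455,u([[255,60+319/3]],z)[0,1]-.0455,"w",d-c,"cx",(c+d)/2, "yaw",np.polyfit(*u(P,.008).T,1)[0],np.polyfit(*u(Ct,z+.036).T,1)[0])
E
```

```text
0 plate y ctr 0.06672345834543414 w 0.08797690105084821 cx 0.5294528450148858 | carton y ctr 0.06570942569395925 0.06435961303408469 w 0.051087928646338265 cx 0.5298055052244159 yaw -0.0008703103034617988 -0.060655139162090005
-0.002 plate y ctr 0.06665500867436278 w 0.0887427260236443 cx 0.5294486503506259 | carton y ctr 0.06526864329382429 0.064003415365827 w 0.05194163787742345 cx 0.5298033459334466 yaw -0.0008703103034626665 -0.06065513916209053
-0.004 plate y ctr 0.06658655900329133 w 0.08950855099644017 cx 0.529444455686366 | carton y ctr 0.06482786089368935 0.06364721769756933 w 0.052795347108508306 cx 0.5298011866424773 yaw -0.000870310303462469 -0.060655139162088686
```

Call:
{"method": "send_rows", "body": {"plan": [[[0,0,-0.002,0.011,-0.003,0,0.3],[0,0,0,0,0,0.04,0.3],[0,0,0,0,0,0.04,0.3],[0,0,0,0,0,0.04,0.3],[0,0,0,0,0,0.04,0.3],[0,0,0,0,0,0.04,0.3],[0,0,0,0,0,0.04,0.3],[0,0,0,0,0,0.04,0.3],[0,0,0,0,0,0.04,0.3],[0,0,0,0,0,0.03,0.3],[0,0,0,0,0,0.015,0.3],[0,0,0,0,0,0,0.3],[0,0,0,0,0,0,0.3]]]}}

```text
clock: 7.33
position: [0.528, 0.0693, 0.0394]
ee_rot: [0.708, 0.706, -0.0, -0.0]
ft_force: [-1.9, -0.7, 4.2]
grip_width: 0.619
grasp_force: 27.5
```

Seated, with only 4 N of contact force. I'll release and retract.

Call:
{"method": "send_rows", "body": {"plan": [[[0,0,0,0,0,0,0.7],[0,0,0,0,0,0,0.85],[0,0,0,0,0,0,1],[0,0,0,0,0,0,1],[0,0,0,0,0,0,1],[0,0,0,0,0,-0.05,1],[0,0,0,0,0,-0.1,1],[0,0,0,0,0,-0.15,1],[0,0,0,0,0,-0.15,1],[0,0,0,0,0,-0.15,1],[0,0,0,0,0,-0.15,1],[0,0,0,0,0,-0.05,1],[0,0,0,0,0,0,1],[0,0,0,0,0,0,1]]]}}

```text
clock: 8.5
position: [0.5282, 0.069, 0.1996]
ee_rot: [0.708, 0.706, 0.0, 0.001]
ft_force: [0.2, 0.2, -0.1]
grip_width: 0.997
grasp_force: 0.0
```

```bash
python3 - <<'E'
from h import *
o,im=snap("w4"); K,T=cam("wrist",o); go(o,.405,.2098,.2,1.43)
hsv=cv2.cvtColor(im,cv2.COLOR_RGB2HSV)
cv2.imwrite("pics/w4c.png",cv2.resize(im[50:270,150:370],(600,600),interpolation=2)[:,:,::-1])
E
```

```text
now [0.5282 0.069  0.1996] psi 1.5681019318951466 rotz units 0.09206795459676442 shift units [ 0.6106 -0.7086 -0.0028] j [ 0.5638  0.2755 -0.8951  1.7346  0.2273  1.2393 -0.3902] t 8.5 f [ 0.2368  0.1769 -0.0787] w 0.9969350679737109 0.0
```

View pics/w4c.png

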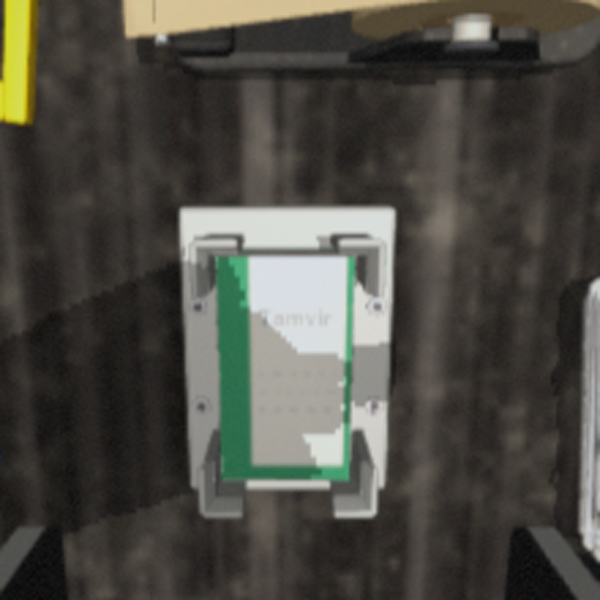

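The carton lies square in the pocket between all four guides. Crop columns 216–355 and rows 255–480 show an even margin. On to the frame.

Call:
{"method": "send_rows", "body": {"plan": [[[0,0,0.046,0,0,0,1],[0,0,0.046,0,0,0,1],[0,0,0,0.06,-0.07,0,1],[0,0,0,0.1,-0.12,0,1],[0,0,0,0.1,-0.12,0,1],[0,0,0,0.1,-0.12,0,0.85],[0,0,0,0.1,-0.12,0,0.85],[0,0,0,0.1,-0.1,0,0.85],[0,0,0,0.05,-0.06,0,0.85],[0,0,0,0,0,0,0.85],[0,0,0,0,0,0,0.85],[0,0,0,0,0,0,0.85]]]}}

```text
clock: 9.55
position: [0.405, 0.2087, 0.1988]
ee_rot: [0.755, 0.655, -0.0, -0.0]
ft_force: [-0.5, -0.6, -0.3]
grip_width: 0.85
grasp_force: 0.0
```

```bash
python3 - <<'E'
from h import *
o,im=snap("w5"); K,T=cam("wrist",o)
hsv=cv2.cvtColor(im,cv2.COLOR_RGB2HSV); m=(abs(hsv[...,0].astype(int)-29)<7)&(hsv[...,1]>130)&(hsv[...,2]>70); m[:90]=0; m[250:]=0; m[:,:180]=0;m[:,330:]=0
for dz in (0,-.004):
    f=fit(m,.012+dz,K,T); print(f)
    c,h=cv2.findContours(m.astype(np.uint8),cv2.RETR_CCOMP,cv2.CHAIN_APPROX_NONE); 
    i=max((k for k in range(len(c)) if h[0][k][3]>=0),key=lambda k:cv2.contourArea(c[k])); w=unproj(c[i].reshape(-1,2),.006+dz,K,T)*1000
    print("window",cv2.minAreaRect(w.astype(np.float32)))
go(o,f[0],f[1],.021,f[4])
E
```

```text
(0.40649169921875, 0.21114842224121094, 92.15312194824219, 54.5940055847168, np.float64(1.4293216196807808))
window ((406.2789611816406, 210.99522399902344), (60.566551208496094, 35.0678825378418), 81.14327239990234)
(0.40637371826171875, 0.21027362060546875, 93.3387222290039, 55.296390533447266, np.float64(1.4293220191549443))
window ((406.16046142578125, 210.1350555419922), (61.3310432434082, 35.510494232177734), 81.14321899414062)
now [0.405  0.2087 0.1988] psi 1.4293860176801902 rotz units 4.266568349731159e-05 shift units [0.0091 0.0061 0.8892] j [ 0.4358  0.0677 -1.0241  1.9112  0.0621  1.1966 -0.7514] t 9.55 f [-0.5061 -0.5949 -0.288 ] w 0.8500867420015306 0.0
```

View pics/w5.png

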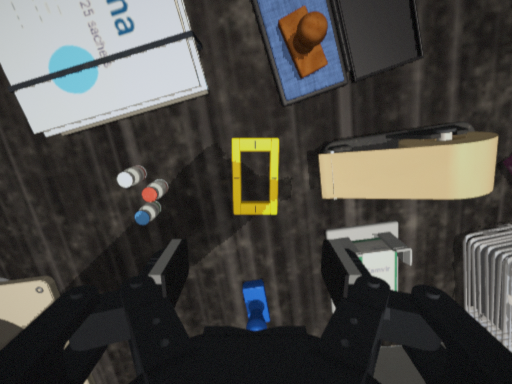

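The yellow frame is at columns 232–280, rows 138–215. The dispenser's edge is at column 320, about 1 cm clear of the finger's back, so I narrow the opening and descend.

Call:
{"method": "send_rows", "body": {"plan": [[[0,0,0,0.009,0.006,0,0.78],[0,0,0,0,0,0.13,0.78],[0,0,0,0,0,0.14,0.78],[0,0,0,0,0,0.14,0.78],[0,0,0,0,0,0.14,0.78],[0,0,0,0,0,0.14,0.78],[0,0,0,0,0,0.1,0.78],[0,0,0,0,0,0.07,0.78],[0,0,0,0,0,0.025,0.78],[0,0,0,0,0,0,0.78],[0,0,0,0,0,0,0.6],[0,0,0,0,0,0,0.4],[0,0,0,0,0,0,0.3],[0,0,0,0,0,0,0.3],[0,0,0,0,0,0,0.3]]], "squeeze": 25}}

```text
clock: 10.85
position: [0.4068, 0.2116, 0.0231]
ee_rot: [0.755, 0.656, 0.001, 0.001]
ft_force: [-0.3, -0.7, 7.4]
grip_width: 0.61
grasp_force: 27.0
```

Call:
{"method": "send_rows", "body": {"plan": [[[0,0,0,0,0,-0.05,0.3],[0,0,0,0,0,-0.1,0.3],[0,0,0,0,0,-0.14,0.3],[0,0,0,0,0,-0.14,0.3],[0,0,0,0,0,-0.14,0.3],[0,0,0,0,0,-0.14,0.3],[0,0,0,0,0,-0.14,0.3],[0,0,-0.046,0,0,0,0.3],[0,0,-0.046,0,0,0,0.3],[0,0,0,0,0,0,0.3],[0,0,0,0,0,0,0.3]]]}}

```text
clock: 11.77
position: [0.4058, 0.2114, 0.1925]
ee_rot: [0.709, 0.706, -0.0, 0.0]
ft_force: [0.2, -0.0, -0.3]
grip_width: 0.61
grasp_force: 26.3
```

```bash
python3 - <<'E'
from h import *
go(get_obs(),.5284,.069,.11,1.570)
E
```

```text
now [0.4058 0.2114 0.1925] psi 1.5664614998611832 rotz units -0.0023590000925445644 shift units [-0.7112  0.6137  0.413 ] j [ 0.4584  0.089  -1.0608  1.9147  0.0843  1.1848 -0.6369] t 11.7667 f [ 0.2015 -0.0477 -0.2689] w 0.6100063406087703 26.342623829841614
```

Call:
{"method": "send_rows", "body": {"plan": [[[0,0,-0.002,-0.07,0,0,0.3],[0,0,0,-0.13,0,0,0.3],[0,0,0,-0.13,0,0,0.3],[0,0,0,-0.13,0,0,0.3],[0,0,0,-0.13,0,0,0.3],[0,0,0,-0.08,0,0,0.3],[0,0,0,-0.04,0.06,0,0.3],[0,0,0,0,0.14,0,0.3],[0,0,0,0,0.14,0,0.3],[0,0,0,0,0.14,0,0.3],[0,0,0,0,0.13,0,0.3],[0,0,0,0,0,0.1,0.3],[0,0,0,0,0,0.15,0.3],[0,0,0,0,0,0.12,0.3],[0,0,0,0,0,0,0.3],[0,0,0,0,0,0,0.3],[0,0,0,0,0,0,0.3]]]}}

```text
clock: 13.18
position: [0.5286, 0.0699, 0.1197]
ee_rot: [0.707, 0.707, 0.0, 0.0]
ft_force: [0.5, -0.8, -0.0]
grip_width: 0.609
grasp_force: 26.6
```

```bash
python3 - <<'E'
from h import *
o,im=snap("w6"); go(o,.5284,.068,.0675,1.570)
cv2.imwrite("pics/w6c.png",cv2.resize(im[60:320,130:380],(577,600),interpolation=2)[:,:,::-1])
E
```

```text
now [0.5286 0.0699 0.1197] psi 1.5707863007851464 rotz units 0.0005242005234308659 shift units [-0.0095 -0.0011  0.2608] j [ 0.5186  0.3687 -0.8596  1.82    0.3125  1.0939 -0.4533] t 13.1833 f [ 0.461  -0.8025 -0.0424] w 0.6090459661698544 26.56730890274048
```

View pics/w6c.png

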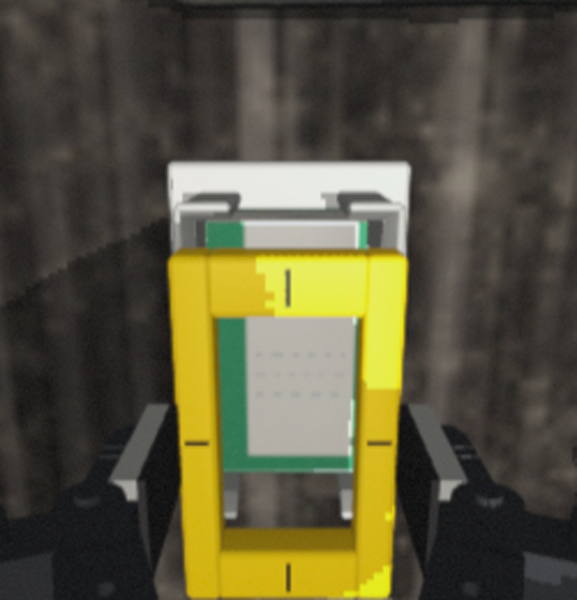

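The frame hangs straight (crop columns 170–407, centre 288.5) over the nest (168–410, centre 289). The frame's far top edge is near row 252 and the carton's is near row 221. I compute y from those.

```bash
python3 - <<'E'
from h import *
im=np.load("pics/w6.npy"); o=np.load("pics/w6_o.npy",allow_pickle=True).item(); K,T=cam("wrist",o)
g=im[...,0]; zt=o["position"][2]-.0231; s=2.3077
r=lambda v:int(60+v/s); c=lambda v:int(130+v/s)
P=edge(g,0,range(c(190),c(390)),r(150),r(175),1)
C=edge(g,0,range(c(255),c(340)),r(212),r(232),1)
Ft=edge(g,0,range(c(200),c(380)),r(240),r(275),1)
Wt=edge(g,0,range(c(255),c(345)),r(305),r(330),-1)
print(P.mean(0),C.mean(0),Ft.mean(0),Wt.mean(0))
for dz in (0,-.004):
    u=lambda p,z:unproj(p,z+dz,K,T)[:,1].mean()
    print(dz,"nest",u(P,.008)-.063,"carton",u(C,.044)-.0455,"frame bottom-edge",u(Ft,zt)-.0455,"top-edge",u(Ft,zt+.012)-.0455,"win",u(Wt,zt+.012)-.031)
for v in range(242,282,3): print(v,im[r(v),c(230)],im[r(v),c(340)])
E
```

```text
[259.5625 129.953 ] [259.2857 154.8053] [261.2759 169.9014] [262.0345 196.8587]
0 nest 0.06680324524509185 carton 0.06843556419055939 frame bottom-edge 0.06734899989962083 top-edge 0.06963922229458516 win 0.0700946190117699
-0.004 nest 0.06661420372885618 carton 0.06789477281958888 frame bottom-edge 0.06658559243463273 top-edge 0.06887581482959704 win 0.06891576143644086
242 [ 54 127  89] [186 182 175]
245 [ 63 126  87] [183 178 170]
248 [106 116  64] [160 149 129]
251 [126 107  24] [137 115  49]
254 [151 125  17] [176 150  11]
257 [182 153  16] [216 201  17]
260 [202 174  30] [231 229  45]
263 [212 184  38] [232 236  71]
266 [223 196  50] [233 237  98]
269 [223 195  48] [232 236  94]
272 [223 195  46] [232 237  95]
275 [222 194  43] [232 237  91]
278 [222 193  42] [232 237  90]
281 [222 194  46] [233 237  88]
```

Call:
{"method": "send_rows", "body": {"plan": [[[0,0,0,-0.006,0,0,0.3],[0,0,0,0,0,0.04,0.3],[0,0,0,0,0,0.04,0.3],[0,0,0,0,0,0.04,0.3],[0,0,0,0,0,0.03,0.3],[0,0,0,0,0,0.03,0.3],[0,0,0,0,0,0.03,0.3],[0,0,0,0,0,0.03,0.3],[0,0,0,0,0,0.02,0.3],[0,0,0,0,0,0,0.3],[0,0,0,0,0,0,0.3]]]}}

```text
clock: 14.15
position: [0.528, 0.0685, 0.0662]
ee_rot: [0.707, 0.707, -0.0, -0.0]
ft_force: [-0.6, 0.8, 1.7]
grip_width: 0.61
grasp_force: 32.0
```

Call:
{"method": "send_rows", "body": {"plan": [[[0,0,0,0,0,0,0.7],[0,0,0,0,0,0,0.8],[0,0,0,0,0,0,0.9],[0,0,0,0,0,0,0.9],[0,0,0,0,0,-0.04,0.9],[0,0,0,0,0,-0.1,0.9],[0,0,0,0,0,-0.15,0.9],[0,0,0,0,0,-0.15,0.9],[0,0,0,0,0,-0.15,0.9],[0,0,0,0,0,-0.1,0.9],[0,0,0,0,0,0,0.9],[0,0,0,0,0,0,0.9],[0,0,0,0,0,0,0.9]]]}}

```text
clock: 15.23
position: [0.5278, 0.068, 0.204]
ee_rot: [0.707, 0.707, -0.0, -0.0]
ft_force: [-0.2, -0.6, 0.3]
grip_width: 0.899
grasp_force: 0.0
```

```bash
python3 - <<'E'
from h import *
o,im=snap("w7"); K,T=cam("wrist",o)
hsv=cv2.cvtColor(im,cv2.COLOR_RGB2HSV); m=(abs(hsv[...,0].astype(int)-29)<8)&(hsv[...,1]>120)&(hsv[...,2]>60); m[:90]=0; m[260:]=0; m[:,:180]=0;m[:,330:]=0
for dz in (0,-.004):
    print("frame",fit(m,.056+dz,K,T))
    c,h=cv2.findContours(m.astype(np.uint8),cv2.RETR_CCOMP,cv2.CHAIN_APPROX_NONE)
    i=max((k for k in range(len(c)) if h[0][k][3]>=0),key=lambda k:cv2.contourArea(c[k])); print("window",cv2.minAreaRect((unproj(c[i].reshape(-1,2),.056+dz,K,T)*1000).astype(np.float32)))
go(o,.4707,.3384,.2,1.75)
g=im[...,0]
cv2.imwrite("pics/w7c.png",cv2.resize(im[80:260,160:350],(600,568),interpolation=2)[:,:,::-1])
# stamp from top & side pictures: block outline/handle
for n in("side","top"):
    A=np.load(f"pics/{n}0.npy"); K2,T2=cam(n); H=cv2.cvtColor(A,cv2.COLOR_RGB2HSV)
    b=((H[...,0]<20)|(H[...,0]>170))&(H[...,1]>110)&(H[...,2]>40)
    q=proj([[.4707,.3384,.05]],K2,T2)[0].astype(int); r=np.zeros(b.shape,bool); r[q[1]-25:q[1]+25,q[0]-25:q[0]+25]=1
    ys,xs=np.nonzero(b&r); print(n,q,xs.min(),xs.max(),ys.min(),ys.max(),xs.mean(),ys.mean())
E
```

```text
frame (0.5286265258789062, 0.06784452819824219, 89.89616394042969, 53.29469299316406, np.float64(-1.570035227279475))
window ((528.6946411132812, 69.4795913696289), (61.65618896484375, 34.767513275146484), 89.04121398925781)
frame (0.5286329956054687, 0.06679523468017579, 91.218017578125, 54.078365325927734, np.float64(-1.5700352952889114))
window ((528.7022094726562, 68.45433807373047), (62.562713623046875, 35.278770446777344), 89.04137420654297)
now [0.5278 0.068  0.204 ] psi 1.5711768931178447 rotz units -0.11921540458810354 shift units [ 1.381  -0.0398  0.0193] j [ 0.5691  0.2716 -0.8983  1.7292  0.2234  1.2488 -0.3825] t 15.2333 f [-0.1594 -0.6002  0.319 ] w 0.898670222388574 0.0
side [355 194] 345 365 184 205 356.1042471042471 197.03088803088804
top [173 221] 166 186 216 238 174.73426573426573 222.27972027972027
```

View pics/w7c.png

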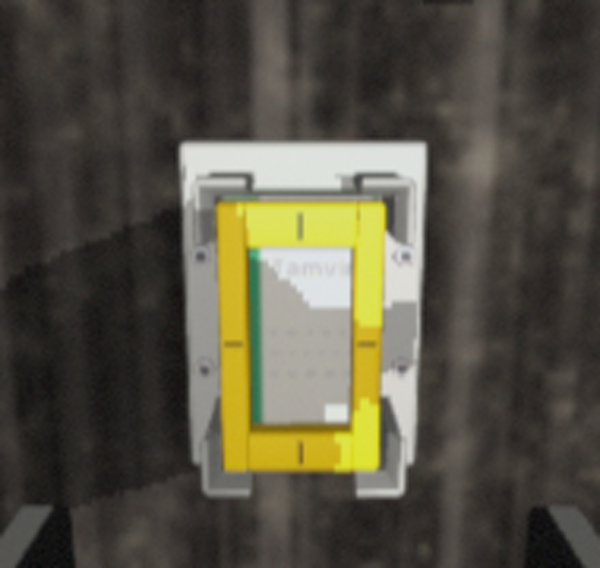

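The frame lies flat and square in the nest. Crop columns 217–385 and rows 202–470 put the window centre near (0.5286, 0.067). Next I move to the stamp and check its surroundings numerically.

Call:
{"method": "send_rows", "body": {"plan": [[[0,0,-0.064,0,0,0,0.7],[0,0,-0.064,0,0,0,0.7],[0,0,-0.064,0,0,0,0.7],[0,0,0,0.08,0.006,0,0.7],[0,0,0,0.14,0.012,0,0.7],[0,0,0,0.14,0.012,0,0.7],[0,0,0,0.14,0.012,0,0.7],[0,0,0,0.14,0.012,0,0.7],[0,0,0,0.14,0.012,0,0.7],[0,0,0,0.14,0.012,0,0.7],[0,0,0,0.14,0.012,0,0.7],[0,0,0,0.14,0.012,0,0.7],[0,0,0,0.12,0.01,0,0.7],[0,0,0,0.06,0.005,0,0.7],[0,0,0,0,0,0,0.7],[0,0,0,0,0,0,0.7],[0,0,0,0,0,0,0.7]]]}}

```text
clock: 16.7
position: [0.4722, 0.3383, 0.2035]
ee_rot: [0.598, 0.801, -0.001, -0.0]
ft_force: [-0.3, 0.0, 0.7]
grip_width: 0.697
grasp_force: 0.0
```

```bash
python3 - <<'E'
from h import *
o,im=snap("w8"); K,T=cam("wrist",o); go(o,.4707,.3384,.07,1.86)
hsv=cv2.cvtColor(im,cv2.COLOR_RGB2HSV); H,S,V=[hsv[...,i].astype(int) for i in range(3)]
m=((H<22)|(H>170))&(S>110)&(V>35); m[250:]=0
n,l,st,ce=cv2.connectedComponentsWithStats(m.astype(np.uint8)); k=1+np.argmax(st[1:,4]); print(st[k],ce[k])
for dz in(0,-.004): print("block@z.034 (hull incl handle)",fit(l==k,.034+dz,K,T))
f=cv2.resize((l==k).astype(np.uint8)*255,None,fx=1,fy=1)
x,y,w,h=st[k][:4]
for r in range(y-1,y+h+1,2): print(r,"".join("#" if v else "." for v in (l==k)[r,x-2:x+w+2]))
print("V"); 
for r in range(y,y+h,4): print(r,V[r,x:x+w:3])
K2,T2=cam("top"); K3,T3=cam("side")
for z in(.06,.1,.15):
    a=unproj([[212/1.5625,370/1.5625]],z,K2,T2)[0]; b=unproj([[225/1.5625,290/1.5625]],z,K2,T2)[0]; print(z,a,proj([[*a,z]],K3,T3)*1.5625,b,proj([[*b,z]],K3,T3)*1.5625)
E
```

```text
now [0.4722 0.3383 0.2035] psi 1.8584355403036166 rotz units -0.0010429731309223496 shift units [ 0.0031 -0.0065  0.6674] j [ 0.0782  0.4355 -0.99    1.6016  0.3737  1.31   -0.6797] t 16.7 f [-0.3314  0.0011  0.7499] w 0.697268937846882 0.0
[ 241  156   26   50 1176] [253.4473 180.0162]
block@z.034 (hull incl handle) (0.4704134826660156, 0.34041714477539065, 54.81892013549805, 26.568805694580078, np.float64(-1.2439582841182677))
block@z.034 (hull incl handle) (0.47065985107421876, 0.3395147094726563, 55.565982818603516, 26.930871963500977, np.float64(-1.2439582841182677))
155 ..............................
157 ..########################....
159 ..########################....
161 ..########################....
163 ..#########################...
165 ..#########################...
167 ..#########################...
169 ..#########################...
171 ..#########################...
173 ..#########################...
175 ..#########################...
177 ...########################...
179 ...########################...
181 ...########################...
183 ...########################
[... 460 characters left out ...]
2 168 171 129]
164 [ 99 109 101  97 127 161 166 162 128]
168 [ 95 110 105 100 100 153 164 161 132]
172 [ 89 109 103  99  85  99 105 106 114]
176 [ 83 108  68  65  59  57  56 103  95]
180 [71 86 59 63 61 60 56 59 97]
184 [68 61 70 82 81 79 70 59 89]
188 [ 70  71  93 103 104  95  92  74  58]
192 [ 62  92  96  98 109 101  97  86  61]
196 [110  85 101  95  99  98 102  91 104]
200 [107  84  89  99  93  88  89 109 147]
204 [107  91 100  90  84 117 142 145 143]
0.06 [0.4248 0.449 ] [[626.1735 300.8539]] [0.5793 0.4273] [[597.3627 359.6506]]
0.1 [0.4228 0.4389] [[626.7824 281.3994]] [0.5731 0.4179] [[598.1907 337.8728]]
0.15 [0.4203 0.4264] [[627.5847 255.7681]] [0.5652 0.4061] [[599.2804 309.2144]]
```

Call:
{"method": "send_rows", "body": {"plan": [[[0,0,0,0.009,-0.006,0,0.7],[0,0,-0.026,0,0,0,0.7],[0,0,0,0,0,0.08,0.7],[0,0,0,0,0,0.12,0.7],[0,0,0,0,0,0.12,0.7],[0,0,0,0,0,0.12,0.7],[0,0,0,0,0,0.12,0.7],[0,0,0,0,0,0.08,0.7],[0,0,0,0,0,0.037,0.7],[0,0,0,0,0,0,0.7],[0,0,0,0,0,0,0.7]]]}}

```text
clock: 17.67
position: [0.4706, 0.3408, 0.0695]
ee_rot: [0.583, 0.813, 0.0, 0.0]
ft_force: [-0.5, 0.0, 0.4]
grip_width: 0.699
grasp_force: 0.0
```

```bash
python3 - <<'E'
from h import *
o,im=snap("w9"); K,T=cam("wrist",o); go(o,.4707,.3395,.068,1.898)
hsv=cv2.cvtColor(im,cv2.COLOR_RGB2HSV); H,S,V=[hsv[...,i].astype(int) for i in range(3)]
m=((H<22)|(H>170))&(S>110)&(V>35)
n,l,st,ce=cv2.connectedComponentsWithStats(m.astype(np.uint8)); k=1+np.argmax(st[1:,4]); print(st[k],ce[k]); x,y,w,h=st[k][:4]
for r in range(y,y+h,4):
    c=np.nonzero((l==k)[r])[0]; print(r,c.min(),c.max(),V[r,c.min():c.max():8])
s=.0795*0+.068
print("tool-frame col for tooly=0 at depth .15:",K[0,2]+K[0,0]*(-.001)/.15)
E
```

```text
now [0.4706 0.3408 0.0695] psi 1.897768046879879 rotz units -0.0001546354134139468 shift units [-0.0062 -0.0018  0.0074] j [ 0.0109  0.5796 -0.911   1.731   0.5108  1.087  -0.7401] t 17.6667 f [-0.4976  0.0186  0.4325] w 0.6991067380457884 0.0
[ 230  189   47  108 4490] [253.5167 240.7069]
189 235 272 [46 49 51 50 55]
193 233 275 [ 77  80  80  82  87 128]
197 232 275 [ 81  98  94  97 104 114]
201 232 275 [ 81  98  97  99 107 108]
205 232 275 [ 88 105  96 100 105 104]
209 232 275 [ 83 110 102 102 105 100]
213 232 275 [ 83 103  94 101 105 100]
217 233 275 [ 92 104  99  97 105  98]
221 233 275 [ 93 106  70  59 103  98]
225 233 275 [ 87  79  66  57  59 104]
229 233 274 [ 86  57  65  57  51 103]
233 233 274 [ 81  59  63  56  52 101]
237 233 274 [81 59 48 45 55 94]
241 233 274 [76 58 47 48 44 93]
245 233 274 [76 48 59 54 51 92]
249 233 274 [75 61 65 61 60 98]
253 234 274 [55 59 69 63 64]
257 233 274 [59 68 75 68 67 54]
261 231 276 [61 65 88 83 78 61]
265 231 276 [63 80 92 98 87 68]
269 231 276 [ 62  85 107 106  94  78]
273 231 275 [ 63  94 102 105  90  83]
277 231 274 [ 43  98  96 107  95  89]
281 232 274 [ 46  99  92 100  96  89]
285 234 273 [ 53 100  93  96  97]
289 237 270 [56 99 89 89 78]
293 242 265 [59 95 87]
tool-frame col for tooly=0 at depth .15: 252.6427217365687
```

Call:
{"method": "send_rows", "body": {"plan": [[[0,0,0,0,0,0.007,0.6],[0,0,0,0,0,0,0.4],[0,0,0,0,0,0,0.2],[0,0,0,0,0,0,0.1],[0,0,0,0,0,0,0.1],[0,0,0,0,0,0,0.1],[0,0,0,0,0,0,0.1],[0,0,0,0,0,0,0.1],[0,0,0,0,0,0,0.1]]], "squeeze": 40}}

```text
clock: 18.47
position: [0.4706, 0.3411, 0.0682]
ee_rot: [0.582, 0.813, 0.0, 0.0]
ft_force: [-2.1, -1.3, 6.6]
grip_width: 0.247
grasp_force: 39.0
```

Call:
{"method": "send_rows", "body": {"plan": [[[0,0,0,0,0,-0.03,0.1],[0,0,0,0,0,-0.06,0.1],[0,0,0,0,0,-0.1,0.1],[0,0,0,0,0,-0.12,0.1],[0,0,0,0,0,-0.12,0.1],[0,0,0,0,0,-0.12,0.1],[0,0,0,0,0,-0.08,0.1],[0,0,0,0,0,-0.04,0.1],[0,0,0,0,0,0,0.1],[0,0,0,0,0,0,0.1],[0,0,0,0,0,0,0.1]]]}}

```text
clock: 19.38
position: [0.47, 0.3404, 0.2004]
ee_rot: [0.582, 0.813, -0.001, -0.0]
ft_force: [0.3, -0.1, -0.3]
grip_width: 0.245
grasp_force: 39.1
```

```bash
python3 - <<'E'
from h import *
o,im=snap("w10"); K,T=cam("wrist",o); go(o,.5286,.0670,.20,1.570)
hsv=cv2.cvtColor(im,cv2.COLOR_RGB2HSV); H,S,V=[hsv[...,i].astype(int) for i in range(3)]
m=((H<22)|(H>170))&(S>110)&(V>35)
n,l,st,ce=cv2.connectedComponentsWithStats(m.astype(np.uint8)); k=1+np.argmax(st[1:,4]); print(st[k],ce[k]); x,y,w,h=st[k][:4]
for r in range(y,y+h,6):
    c=np.nonzero((l==k)[r])[0]; print(r,c.min(),c.max(),end="; ")
E
```

```text
now [0.47   0.3404 0.2004] psi 1.8983070642722626 rotz units 0.21887137618150834 shift units [-1.3667  0.2943  0.0029] j [ 0.0791  0.4405 -0.9981  1.6068  0.3802  1.3058 -0.6498] t 19.3833 f [ 0.3005 -0.0798 -0.3252] w 0.24530460759505954 39.086795631592395
[ 232  190   46  108 4417] [254.372  241.6364]
190 235 274; 196 233 276; 202 233 276; 208 233 275; 214 233 275; 220 232 276; 226 232 276; 232 233 275; 238 236 273; 244 236 273; 250 237 272; 256 234 275; 262 233 275; 268 233 276; 274 233 276; 280 233 276; 286 235 275; 292 240 270;
```

Call:
{"method": "send_rows", "body": {"plan": [[[0,0,0.055,0,0,0,0.1],[0,0,0.055,0,0,0,0.1],[0,0,0.055,0,0,0,0.1],[0,0,0.054,0,0,0,0.1],[0,0,0,-0.05,0.01,0,0.1],[0,0,0,-0.1,0.02,0,0.1],[0,0,0,-0.12,0.026,0,0.1],[0,0,0,-0.12,0.026,0,0.1],[0,0,0,-0.12,0.026,0,0.1],[0,0,0,-0.12,0.026,0,0.1],[0,0,0,-0.12,0.026,0,0.1],[0,0,0,-0.12,0.026,0,0.1],[0,0,0,-0.12,0.026,0,0.1],[0,0,0,-0.12,0.026,0,0.1],[0,0,0,-0.12,0.026,0,0.1],[0,0,0,-0.08,0.016,0,0.1],[0,0,0,-0.055,0.01,0,0.1],[0,0,0,0,0,0,0.1],[0,0,0,0,0,0,0.1],[0,0,0,0,0,0,0.1]]]}}

```text
clock: 21.1
position: [0.5276, 0.0692, 0.2014]
ee_rot: [0.707, 0.708, 0.0, -0.0]
ft_force: [-0.1, 0.3, -1.1]
grip_width: 0.242
grasp_force: 39.1
```

```bash
python3 - <<'E'
from h import *
o,im=snap("w11"); go(o,.5278,.0672,.1205,1.570)
E
```

```text
now [0.5276 0.0692 0.2014] psi 1.5721215041277776 rotz units 0.0014143360851850417 shift units [-0.0101  0.001   0.4045] j [ 0.5474  0.2673 -0.8735  1.7335  0.2151  1.2413 -0.3775] t 21.1 f [-0.0942  0.2774 -1.0859] w 0.24184506316855886 39.09387981882901
```

Call:
{"method": "send_rows", "body": {"plan": [[[0,0,0,-0.01,0.001,0,0.1],[0,0,0,0,0,0.04,0.1],[0,0,0,0,0,0.05,0.1],[0,0,0,0,0,0.05,0.1],[0,0,0,0,0,0.05,0.1],[0,0,0,0,0,0.05,0.1],[0,0,0,0,0,0.03,0.1],[0,0,0,0,0,0,0.1],[0,0,0,0,0,0,0.1],[0,0,0,0,0,0,0.1]]]}}

```text
clock: 21.98
position: [0.5285, 0.066, 0.1479]
ee_rot: [0.707, 0.707, 0.0, 0.0]
ft_force: [-0.1, -0.2, -0.2]
grip_width: 0.243
grasp_force: 39.1
```

```bash
python3 - <<'E'
from h import *
o,im=snap("w12"); K,T=cam("wrist",o); go(o,.5278,.0672,.121,1.570)
hsv=cv2.cvtColor(im,cv2.COLOR_RGB2HSV); H,S,V=[hsv[...,i].astype(int) for i in range(3)]
ye=(abs(H-29)<8)&(S>120)&(V>60)
st=((H<20)|(H>170))&(S>110)&(V>35)
for n,m in (("yellow",ye),("stamp",st)):
    print(n)
    for r in range(120,290,8):
        c=np.nonzero(m[r,180:330])[0]+180
        if len(c): print(r,c.min(),c.max(),(c.min()+c.max())/2,end="; ")
    print()
zt=.056; W=o["position"]
far=np.array([[.5286,y,zt] for y in (.0667+.0455,.0667+.031)]); print("pred far frame edge/window edge rows",proj(far,K,T))
B=R.from_quat(o["ee_rot"]).apply([[.028,0,.0542-.020]])+W; print("pred block far top edge",proj(B,K,T))
col=im[:,215,:].astype(int)
y=ye[:,225:285]; print("frame far row",np.nonzero(y.mean(1)>.5)[0][:3], "stamp first row",np.nonzero(st[:,240:270].mean(1)>.5)[0][:2])
E
```

```text
now [0.5285 0.066  0.1479] psi 1.5699156703328772 rotz units -5.621977808193771e-05 shift units [ 0.0061 -0.0037  0.1344] j [ 0.5257  0.3257 -0.8521  1.7943  0.2681  1.1418 -0.4141] t 21.9833 f [-0.107  -0.1598 -0.1961] w 0.24293007685702145 39.093027483613696
yellow
152 220 287 253.5; 160 220 286 253.0; 168 221 286 253.5; 176 221 286 253.5; 184 222 285 253.5; 192 222 285 253.5; 200 222 285 253.5; 208 223 285 254.0; 216 223 284 253.5; 224 223 285 254.0; 232 223 284 253.5; 
stamp
192 234 275 254.5; 200 233 276 254.5; 208 233 276 254.5; 216 233 275 254.0; 224 233 275 254.0; 232 233 275 254.0; 240 236 273 254.5; 248 236 273 254.5; 256 234 275 254.5; 264 233 276 254.5; 272 233 276 254.5; 280 233 276 254.5; 288 236 273 254.5; 
pred far frame edge/window edge rows [[253.847  149.1747]
 [253.8764 167.5369]]
pred block far top edge [[253.7246 191.0891]]
frame far row [148 149 150] stamp first row [190 191]
```

Call:
{"method": "send_rows", "body": {"plan": [[[0,0,0,0.006,-0.004,0,0.1],[0,0,0,0,0,0.03,0.1],[0,0,0,0,0,0.03,0.1],[0,0,0,0,0,0.03,0.1],[0,0,0,0,0,0.03,0.1],[0,0,0,0,0,0.014,0.1],[0,0,0,0,0,0,0.1],[0,0,0,0,0,0,0.1],[0,0,0,0,0,0,0.1],[0,0,0,0,0,0,0.1]]]}}

```text
clock: 22.87
position: [0.5276, 0.0671, 0.121]
ee_rot: [0.707, 0.707, 0.0, 0.0]
ft_force: [0.5, 0.1, -1.2]
grip_width: 0.242
grasp_force: 39.1
```

```bash
python3 - <<'E'
from h import *
o,im=snap("w13"); K,T=cam("wrist",o); go(o,.5278,.0672,.121,1.570)
hsv=cv2.cvtColor(im,cv2.COLOR_RGB2HSV); H,S,V=[hsv[...,i].astype(int) for i in range(3)]
ye=(abs(H-29)<8)&(S>120)&(V>60); st=((H<20)|(H>170))&(S>110)&(V>35)
for n,m in (("yellow",ye),("stamp",st)):
    print(n,[(r,c.min(),c.max()) for r in range(140,290,12) if len(c:=np.nonzero(m[r,180:330])[0]+180)])
print(proj([[.5286,.0672+d,.056] for d in(.0455,.031)],K,T),np.nonzero(ye[:,225:285].mean(1)>.5)[0])
s=optics.camera("side"); np.save("pics/s2.npy",s)
K,T=cam("side")   # die height in the side view: vertical gap between die and frame at the stamp centre
print(proj([[.5286,.0672,z] for z in(.056,.0667,.0867,.14)],K,T))
for r in range(170,206): print(r,s[r,250:276:5].tolist())
E
```

```text
now [0.5276 0.0671 0.121 ] psi 1.5698147032850482 rotz units -0.00012353114330121429 shift units [0.0006 0.0008 0.    ] j [ 0.5088  0.3577 -0.8395  1.8222  0.2981  1.0929 -0.4393] t 22.8667 f [ 0.5251  0.1053 -1.2324] w 0.24178258985578843 39.099315290295635
yellow [(164, np.int64(217), np.int64(292)), (176, np.int64(218), np.int64(291)), (188, np.int64(218), np.int64(291)), (200, np.int64(219), np.int64(291)), (212, np.int64(219), np.int64(290)), (224, np.int64(220), np.int64(289)), (236, np.int64(220), np.int64(289))]
stamp [(200, np.int64(233), np.int64(277)), (212, np.int64(233), np.int64(276)), (224, np.int64(233), np.int64(276)), (236, np.int64(236), np.int64(273)), (248, np.int64(236), np.int64(273)), (260, np.int64(233), np.int64(276)), (272, np.int64(233), np.int64(276)), (284, np.int64(234), np.int64(276))]
[[255.0822 154.5946]
 [255.0912 175.2816]] [154 155 156 157 158 159 160 161 162 163 164 165 166 167 168 169 170 171
 172 173]
[[255.6393 177.9056]
 [255.6879 175.0527]
 [255.7805 169.6128]
 [256.0398 154.3914]]
170 [[102, 63, 37], [81, 54, 36], [96, 59, 35], [96, 59, 33]
[... 2880 characters left out ...]
 142], [224, 222, 217], [203, 202, 194], [106, 105, 100], [141, 139, 134], [153, 151, 145]]
200 [[178, 175, 169], [224, 223, 218], [223, 222, 215], [106, 104, 100], [171, 170, 163], [105, 102, 97]]
201 [[162, 160, 153], [222, 221, 215], [222, 221, 215], [117, 115, 111], [208, 205, 198], [86, 79, 74]]
202 [[101, 99, 94], [194, 192, 184], [223, 221, 215], [180, 178, 172], [221, 219, 211], [75, 69, 62]]
203 [[66, 63, 60], [132, 131, 125], [219, 217, 208], [220, 219, 211], [223, 221, 215], [71, 65, 59]]
204 [[63, 59, 55], [79, 78, 75], [178, 176, 169], [224, 222, 217], [225, 223, 218], [63, 58, 52]]
205 [[67, 62, 59], [59, 56, 52], [106, 105, 100], [209, 207, 199], [221, 220, 213], [62, 56, 52]]
```

```bash
python3 -c "
from workcell import job; print(job.hand_in())"
```

```text
the job is handed in; nothing more can be done
None
```

I handed the job in at about 23 s on the robot's clock. The carton is seated in the nest with the frame flat on it, and the stamp is held upright about 1 cm above the window, centred and aligned to within about 1 mm by the wrist camera; I have no verdict back from the judging.

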